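# Sort the wooden craft blanks into their containers

## Robot

A 7-joint arm with a two-finger parallel gripper is mounted at the origin on the work surface. World frame = base frame: x ahead of the robot, y to its left, z up, the work surface at z = 0. Lengths are in m, angles in rad, forces in N, time in s.
With the tool pointing down it reaches from about 0.425 to 0.825 m from the base axis. Payload 3.6 kg.
Tool frame: the origin (TCP) lies between the finger pads; the fingertips stand 25 mm ahead of it and the grasp point (between the pads) lies 6 mm ahead of it; z points along the fingers, y is the line along which they close (so a half turn about z gives the same grasp; the last joint's range is limited). The gripper opens to 93 mm and grips with 3 to 60 N. Pads are 15 mm wide; open, the fingers measure 128 mm over their backs; the gripper's body (75 mm by 188 mm) begins 65 mm behind the grasp point.
Start: joints at [1.282, 0.615, -0.013, 1.423, 0.008, 1.103, -0.04], TCP at [0.168, -0.628, 0.244] pointing down, gripper open.
Joint ranges: [-3.12, 3.12], [-0.3, 2.06], [-1.34, 1.32], [0.26, 2.42], [-1.36, 4.5], [0.01, 1.98], [-2.84, 2.84]. Speed limits (rad/s): [2.79, 2.79, 3.14, 3.14, 3.14, 3.14, 3.14].

## Interface

Orientations are given as a rotation vector (axis times angle).
In Python, from bench import arm gives the robot as it stands.
- The arm moves only by the tool carry_out, never from a script. Its argument "series" is a list of rows, each an object of numbers: "dx", "dy", "dz": the shift along the tool's x, y, z normalised to -1 to 1, where 1 is 30 mm; "turn": the turn about the tool's z normalised to -1 to 1, where 1 is 5 degrees. A call has exactly 10 rows; each row shifts and turns the commanded pose from where the row before left it, along the tool's axes as they then stand; what a row does not reach is not made up. A row lasts 1/12 s, in which the tool goes at most 41.7 mm and 7.16 degrees, less where a joint would pass 70% of its speed; a pose out of reach is approached as far as the arm can. A call with a number of a shift or a turn outside -1 to 1 is refused whole. A call with a gripper value outside its range is refused whole. "claw" is the finger opening in mm, from 0 to 93, set as the call begins (left out, the last holds). The fingers move at their own pace and stop on an object; the grip force is fixed at half the most. Time passes only in rows, so rows that do not move let the fingers close, or fill a call up. It gives the time, the measured TCP pose, the force, the opening and the grip force at its end, in the units of the state.
- arm.observe(): the state, without advancing time (a new reading comes with each control period).
- arm.snapshot(name): name is "scene" or "top" or "wrist"; returns (picture, depth): 384x512x3 uint8, red, green, blue; 384x512 float32, m along the optical axis (not along the pixel's ray), 0 where there is no reading.
- arm.camera_model(name): a dict with "vertical_fov" (degrees; the focal length in pixels is half the picture's height over the tangent of half this angle, whatever the lens; pixels are square), "cx", "cy" (the principal point, pixels), "eye" and "orientation" of the camera in the world; the wrist camera has in their place "mount" (4x4, takes a point from camera to tool coordinates, whose origin is the TCP and whose axes are the flange's). Camera axes: x right, y down, z forward; pixel columns grow to the right and rows downward; lengths in m; the calibration is good to about 2 mm. A picture is of the moment at which its call begins: read the wrist's pose just before it. camera_model takes no time and is no camera call.
- arm.sign_off(): hands the job in; it is judged then, once.
The state is a dict: "clock": time; "qpos": joint angles; "dq": joint speeds; "effort": joint torques, N m; "ee_pos": TCP position; "tcp_rot": TCP orientation; "ft_force": force on the tool from outside, world axes, zero at the start; "torque": the same for the moment, N m; "grip_width": opening from 0.0 (shut) to 1.0 (fully open); "gripper_force": force on a finger pad.
Only numpy, scipy, OpenCV 4.12 (cv2) and the standard library are available. Lean on these libraries where they do the work, as an engineer would, in place of code of your own. Each camera call takes 0.05 s, during which the arm holds its last target. There are 200 camera calls.

## Task

Clear up the mixed wooden blanks on the craft table: put both little houses in the pink basket, both round discs in the round blue dish, and the straight bar in the long narrow plywood tray. Every blank must lie flat on the floor of its own container, not on another blank or on the rim. Leave the roll of tape where it is.

Things in the scene. Friction and masses are not known exactly. Their poses are not given: they have to be found in the camera images.
- house_1: One of two alike: flat beech house-shaped blank, 64 mm (x) by 48 mm (y) by 20 mm thick, 38 g, door and window marked on top. Parallel walls at y = +-24 mm from x = -32 to +8 mm (grip across them near x = -8), then a pointed roof to x = +32. Origin mid length and width, underside; z up. Starts flat on the table, roof away from the robot within 0.5 rad.
- house_2: One of two alike: flat beech house-shaped blank, 64 mm (x) by 48 mm (y) by 20 mm thick, 38 g, door and window marked on top. Parallel walls at y = +-24 mm from x = -32 to +8 mm (grip across them near x = -8), then a pointed roof to x = +32. Origin mid length and width, underside; z up. Starts flat on the table, roof away from the robot within 0.5 rad.
- disc_1: Plain beech disc, one of two alike (disc_1, disc_2): 44 mm diameter, 20 mm thick, about 22 g, lying flat on the table. Origin at the centre of its underside, z up.
- disc_2: Plain beech disc, one of two alike (disc_1, disc_2): 44 mm diameter, 20 mm thick, about 22 g, lying flat on the table. Origin at the centre of its underside, z up.
- bar: Straight bar of plain beech, 90 mm long along its x axis, 24 mm wide along y, 20 mm thick, about 32 g, lying flat on the table, its length roughly away from the robot, turned up to 0.5 rad either way. Origin at the centre of its underside, z up.
- basket: Low pink plastic basket, open on top, stuck to the table. Rectangular: 134 mm along its x axis, 170 mm along its y axis, 24 mm high; walls and floor 5 mm thick, so inside 124 x 160 mm with the inner floor 5 mm above the table. Holds both houses side by side along y. Origin: centre of underside, z up. Its y axis lies left-right across the table, within 0.2 rad.
- dish: Low round blue ceramic dish with upright walls, stuck to the table: 160 mm outer diameter, 20 mm high, wall 4 mm (152 mm inside), flat inner floor 5 mm above the table. Room for both discs side by side. Origin at the centre of its underside, on the table; z up.
- long_tray: Long narrow plywood tray, open on top, stuck to the table: 94 mm along its x axis, 190 mm along its y axis, 20 mm high; walls and floor 5 mm thick, so inside 84 x 180 mm with the inner floor 5 mm above the table. Origin at the centre of its underside, on the table; z up. Its y axis lies across the table (left-right), turned up to 0.2 rad.
- tape_roll: Grey roll of tape lying flat among the blanks: ring of 56 mm outer and 38 mm inner diameter, 19 mm high, 40 g, loose. Not to be moved. Origin at the centre of its underside.
Not all that is in view belongs to the job. What is shaped like the bar but black or purple is not meant. What is shaped like the disc_2 but turquoise is not meant.

How it is judged:
At the end, for the whole second after the job is handed in: Each blank at rest flat (0.12 rad) in its container, underside under 10 mm above the table; origin from the container centre: houses within 45 mm in x, 62 in y; discs within 58 mm; bar within 34 in x, 80 in y. Tape roll within 30 mm of its start. Speeds under 0.02 m/s, 0.2 rad/s (z of house_1 in the frame of basket between 0 and 0.01 m and angle between each of house_1, house_2, disc_1, disc_2, bar's own z axis and vertical below 0.12 rad and linear speed of each of house_1, house_2, disc_1, disc_2, bar below 0.02 m/s and angular speed of each of house_1, house_2, disc_1, disc_2, bar below 0.2 rad/s and x of house_1 in the frame of basket between -0.045 and 0.045 m and y of house_1 in the frame of basket between -0.062 and 0.062 m and z of house_2 in the frame of basket between 0 and 0.01 m and x of house_2 in the frame of basket between -0.045 and 0.045 m and y of house_2 in the frame of basket between -0.062 and 0.062 m and z of disc_1 in the frame of dish between 0 and 0.01 m and horizontal distance between each of disc_1, disc_2 and dish below 0.058 m and z of disc_2 in the frame of dish between 0 and 0.01 m and z of bar in the frame of long_tray between 0 and 0.01 m and x of bar in the frame of long_tray between -0.034 and 0.034 m and y of bar in the frame of long_tray between -0.08 and 0.08 m and distance of tape_roll from where it was at the start of the episode below 0.03 m); the robot touches nothing.
It fails at once if the roll of tape is pushed or carried away from its place (more than 30 mm) (distance of tape_roll from where it was at the start of the episode above 0.03 m).
It also fails if it takes over 106 s, if anything falls off the work surface, if the arm or the gripper's body presses on something with over 40 N, if the wrist force passes 120 N, or if a joint passes its speed limit or range.

## Working session

There is one attempt and no reset: what is moved stays moved. The work goes in short steps, Python scripts to look and compute and a tool call to move; the robot and the scene stay as the last step left them, time stands still between calls to the robot, and variables do not carry over. Pictures are saved under pics/ and viewed, at most 14 in all, crops included, and the job is handed in when it is done.

Besides the shell and the picture viewer there is one more tool, called as name(argument=value, ...), one argument or row to a line, values as JSON. carry_out: Moves the arm, as the interface text tells. Scaled input: -1 to 1 covers 30 mm each way for a shift and 5 degrees each way for a turn. Its arguments: {"type":"object","properties":{"series":{"type":"array","items":{"type":"object","properties":{"dx":{"type":"number","minimum":-1,"maximum":1},"dy":{"type":"number","minimum":-1,"maximum":1},"dz":{"type":"number","minimum":-1,"maximum":1},"turn":{"type":"number","minimum":-1,"maximum":1}}}},"claw":{"type":"number"}},"required":["series"]}

```bash
ls; mkdir -p pics; python3 - <<'E'
from bench import arm
import cv2,numpy as np
s=arm.observe();print(s)
for n in("top","scene"):
    p,d=arm.snapshot(n);cv2.imwrite(f"pics/{n}0.png",p[:,:,::-1]);np.savez(f"{n}0.npz",p=p,d=d)
    print(arm.camera_model(n))
print(arm.camera_model("wrist"))
E
```

```text
pics
{'clock': 0.0, 'qpos': array([ 1.28248673,  0.61595157, -0.01261155,  1.42489836,  0.00809828,
        1.10340452, -0.04038911]), 'dq': array([ 1.17069146e-03,  2.02214321e-03,  4.32951672e-04,  8.12932802e-05,
        6.93999653e-04, -1.47991796e-03,  6.91015838e-04]), 'effort': array([-7.17693420e-04, -4.58948350e+01,  2.09101522e-01, -1.65751022e+01,
       -6.10270654e-02,  2.03117175e-02,  2.11350521e-04]), 'ee_pos': array([ 0.16805601, -0.62713908,  0.2424603 ]), 'tcp_rot': array([-3.11213714e+00, -4.09851871e-01,  5.96763867e-04]), 'ft_force': array([-0.12156283,  0.43922455,  0.18334579]), 'torque': array([-0.00317997,  0.01366233, -0.01672547]), 'gripper_force': 0.0, 'grip_width': 1.001293484419405}
{'vertical_fov': 47.510351515473694, 'cx': 251.33557279469633, 'cy': 193.0786676481108, 'eye': array([0.24651724, 0.04398851, 1.3507497 ]), 'orientation': array([-2.1256878 ,  2.10417595, -0.21554567])}
{'vertical_fov': 47.38857659129207, 'cx': 263.63995269479585, 'cy': 191.0168165612516, 'eye': array([ 1.07867062, -0.36485663,  0.82115163]), 'orientation': array([-2.19076187, -1.12641941,  0.44720949])}
{'vertical_fov': 68.69753950798805, 'cx': 258.9401552633992, 'cy': 195.60538068432652, 'mount': array([[-1.57999206e-04, -9.53682927e-01, -3.00813646e-01,
         8.35513646e-02],
       [ 9.99999909e-01, -3.13914298e-05, -4.25717792e-04,
        -4.93886772e-04],
       [ 3.96556820e-04, -3.00813686e-01,  9.53682845e-01,
        -1.40867151e-01],
       [ 0.00000000e+00,  0.00000000e+00,  0.00000000e+00,
         1.00000000e+00]])}
```

View pics/top0.png

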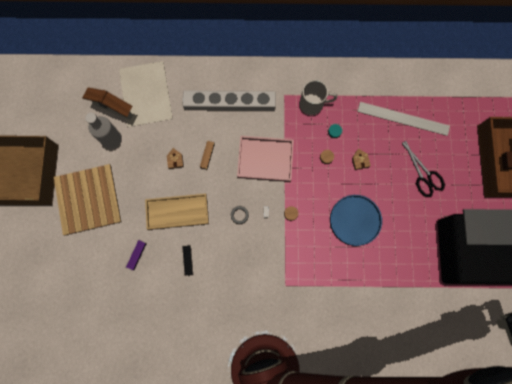

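View pics/scene0.png

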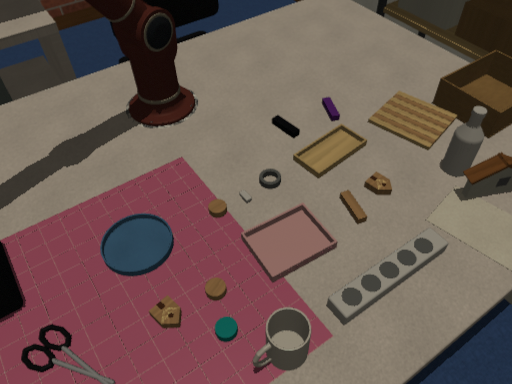

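The top view shows houses at px (175,159) and (361,160), the bar at (207,154), discs at (327,157) and (291,214), and the tape at (240,215). The basket is at (265,160), the dish at (356,220) and the tray at (178,212). The decoys are turquoise (335,131), purple (136,255) and black (187,260).

```bash
cat > h.py <<'E'
import numpy as np,cv2
from scipy.spatial.transform import Rotation as R
from bench import arm
def ray(n,uv,z,pose=None):
    """pixels -> world points on plane z"""
    m=arm.camera_model(n);f=192/np.tan(np.radians(m['vertical_fov'])/2)
    if n=='wrist':
        T=np.eye(4);T[:3,:3]=R.from_rotvec(pose['tcp_rot']).as_matrix();T[:3,3]=pose['ee_pos'];T=T@m['mount'];Rm,e=T[:3,:3],T[:3,3]
    else: Rm,e=R.from_rotvec(m['orientation']).as_matrix(),m['eye']
    uv=np.atleast_2d(uv).astype(float)
    d=np.c_[(uv[:,0]-m['cx'])/f,(uv[:,1]-m['cy'])/f,np.ones(len(uv))]@Rm.T
    return e+d*((z-e[2])/d[:,2:])
E
python3 - <<'E'
from h import *
D=np.load('top0.npz');p,d=D['p'],D['d']
hsv=cv2.cvtColor(p,cv2.COLOR_RGB2HSV)
seeds=dict(houseA=(175,159),bar=(207,154),houseB=(361,160),disc1=(327,157),disc2=(291,214),tape=(234,215),basket=(265,160),dish=(356,220),tray=(178,212),table=(230,180))
for k,(u,v) in seeds.items():print(k,hsv[v,u],p[v,u],ray('top',(u,v),0.02)[0].round(3),d[v,u])
cv2.imwrite('pics/crop0.png',cv2.resize(p[120:275,120:400,::-1],None,fx=2.85,fy=2.85,interpolation=cv2.INTER_CUBIC))
E
```

```text
houseA [ 16 122 150] [150 117  78] [0.628 0.287 0.02 ] 1.3833052
bar [ 14 132 141] [141 103  68] [0.645 0.187 0.02 ] 1.3866019
houseB [ 17 122 153] [153 122  80] [ 0.63  -0.301  0.02 ] 1.378451
disc1 [ 14 133 136] [136  99  65] [ 0.639 -0.194  0.02 ] 1.3815141
disc2 [ 14 133 140] [140 102  67] [ 0.455 -0.078  0.02 ] 1.3435333
tape [ 15  46 145] [145 132 119] [0.45  0.097 0.02 ] 1.3643603
basket [  4  70 185] [185 141 134] [0.627 0.003 0.02 ] 1.3956472
dish [104 124 113] [ 58  87 113] [ 0.439 -0.278  0.02 ] 1.357384
tray [ 18 119 161] [161 130  86] [0.458 0.27  0.02 ] 1.3653573
table [ 15  44 161] [161 147 133] [0.561 0.112 0.02 ] 1.3842347
```

View pics/crop0.png

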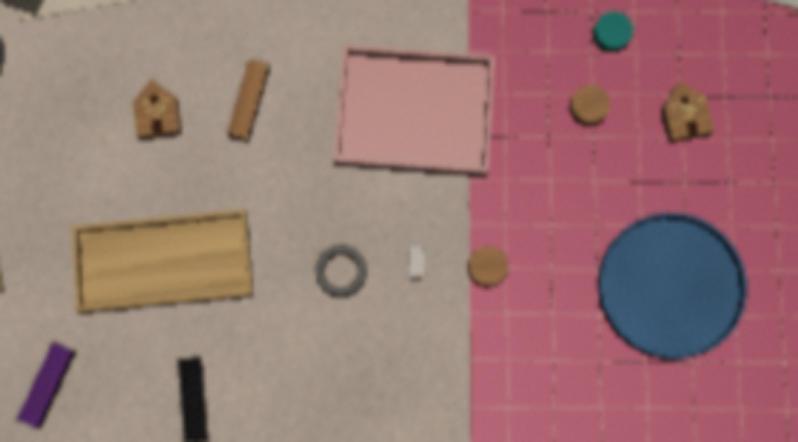

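The crop shows every blank upright and well separated, with the roofs pointing away from the robot. A small eraser lies left of the near disc. Next I measure them from the colour masks.

```bash
cat > seg.py <<'E'
from h import *
def seg(p,n,lo,hi,box,z,pose=None,up=4):
    u0,v0,u1,v1=box
    c=cv2.resize(p[v0:v1,u0:u1],None,fx=up,fy=up,interpolation=cv2.INTER_CUBIC)
    m=cv2.inRange(cv2.cvtColor(c,cv2.COLOR_RGB2HSV),np.array(lo),np.array(hi))
    m=cv2.morphologyEx(m,cv2.MORPH_OPEN,np.ones((5,5)))
    cs,_=cv2.findContours(m,cv2.RETR_EXTERNAL,cv2.CHAIN_APPROX_NONE)
    h=max((cv2.convexHull(c) for c in cs),key=cv2.contourArea)[:,0].astype(float)
    uv=(h+.5)/up-.5+[u0,v0]
    return ray(n,uv,z,pose)[:,:2]
def centroid(w):
    M=cv2.moments((w*1e4).astype(np.float32)); return np.array([M['m10'],M['m01']])/M['m00']/1e4
E
python3 - <<'E'
from seg import *
p=np.load('top0.npz')['p']
W=((8,80,60),(24,255,255))
for k,lo,hi,box,z in [('houseA',*W,(155,140,192,178),.02),('houseB',*W,(345,142,378,178),.02),('bar',*W,(192,130,222,178),.02),
  ('disc1',*W,(312,142,342,172),.02),('disc2',*W,(276,199,306,229),.02),('tray',(8,75,60),(26,255,255),(138,185,218,238),.02),
  ('dish',(95,60,30),(120,255,255),(320,185,392,255),.02),('basket',(0,50,100),(8,100,255),(230,130,283,190),.02),('tape',(0,0,0),(180,255,120),(225,200,256,232),.019)]:
    w=seg(p,'top',lo,hi,box,z)
    r=cv2.minAreaRect((w*1000).astype(np.float32)); print(k,centroid(w).round(4),'rect',np.round(r[0],1),np.round(r[1],1),round(r[2],1), 'bbox',w.min(0).round(3),w.max(0).round(3))
    if k[:5]=='house':
        q=cv2.approxPolyDP((w*1000).astype(np.float32)[:,None],4,True)[:,0];print(q.round(0).tolist())
E
```

```text
houseA [0.6277 0.2896] rect [632.  289.9] [65.8 49.7] 8.5 bbox [0.598 0.262] [0.664 0.315]
[[664.0, 293.0], [643.0, 268.0], [606.0, 262.0], [598.0, 305.0], [639.0, 315.0]]
houseB [ 0.6318 -0.3   ] rect [ 635.7 -298.6] [62.  50.5] 11.0 bbox [ 0.602 -0.327] [ 0.666 -0.275]
[[666.0, -297.0], [652.0, -321.0], [614.0, -327.0], [602.0, -282.0], [640.0, -275.0]]
bar [0.6437 0.1875] rect [643.5 187.7] [26.  92.9] 76.2 bbox [0.597 0.166] [0.69  0.208]
disc1 [ 0.6415 -0.1928] rect [ 641.4 -192.5] [41.  44.2] 45.8 bbox [ 0.62  -0.214] [ 0.664 -0.172]
disc2 [ 0.4586 -0.0771] rect [458.5 -77.1] [41.4 41.8] 0.6 bbox [ 0.438 -0.098] [ 0.479 -0.056]
tray [0.4609 0.2759] rect [461.  275.8] [ 97.9 192.1] 6.2 bbox [0.403 0.177] [0.518 0.376]
dish [ 0.4396 -0.2764] rect [ 439.4 -276.4] [153.5 156.9] 37.1 bbox [ 0.362 -0.355] [ 0.517 -0.198]
basket [0.6347 0.0177] rect [635.3  15.7] [145.  138.8] 86.3 bbox [ 0.562 -0.053] [0.708 0.092]
tape [0.4513 0.0816] rect [451.6  81.4] [56.9 54.8] 0.6 bbox [0.423 0.054] [0.48  0.109]
```

```bash
cat > go.py <<'E'
import sys
from h import *
s=arm.observe();M=R.from_rotvec(s['tcp_rot']).as_matrix()
yaw=np.degrees(np.arctan2(M[1,0],M[0,0]))
print('t',round(s['clock'],2),'pos',s['ee_pos'].round(4),'yaw',round(yaw,1),'tilt',round(np.degrees(np.arccos(-M[2,2])),2),'w',round(s['grip_width']*93,1),'F',np.round(s['gripper_force'],1),'q7',round(s['qpos'][6],2))
# targets: x y z yaw; shift in units along the tool axes at start, then turn
for a in sys.argv[1:]:
    x,y,z,w=map(float,a.split(','))
    d=M.T@(np.array([x,y,z])-s['ee_pos'])/.03
    print(a,'units dx,dy,dz',d.round(2),'turn units',round(-(w-yaw)/5,2))
E
python3 go.py 0.6415,-0.1928,0.244,15 
python3 - <<'E'
from h import *
D=np.load('top0.npz')
c=np.array([[347,48],[493,56],[487,174],[335,164]])/2.85+120
w=ray('top',c,.024)[:,:2];print(w.round(3),w.mean(0).round(4),np.degrees(np.arctan2(*(w[0]-w[3])[::-1])),np.degrees(np.arctan2(*(w[1]-w[2])[::-1])),w[0]-w[1],w[3]-w[2])
d=D['d'];f=192/np.tan(np.radians(47.51/2))
m=arm.camera_model('top');Rm=R.from_rotvec(m['orientation']).as_matrix()
for u,v in [(460,225),(490,225),(475,260),(314,90),(361,160),(230,180)]:
    print(u,v,(m['eye']+Rm@np.array([(u-m['cx'])/f,(v-m['cy'])/f,1])*d[v,u]).round(3))
E
```

```text
t 0.1 pos [ 0.1681 -0.6272  0.2426] yaw 15.0 tilt 0.13 w 93.1 F 0.0 q7 -0.04
0.6415,-0.1928,0.244,15 units dx,dy,dz [18.99 -9.9  -0.02] turn units 0.0
[[ 0.702  0.077]
 [ 0.694 -0.086]
 [ 0.559 -0.078]
 [ 0.568  0.088]] [6.308e-01 2.000e-04] -4.808465363236858 -3.303279364555933 [0.00765689 0.16330525] [0.00953845 0.1667247 ]
460 225 [ 0.413 -0.549  0.12 ]
490 225 [ 0.413 -0.63   0.127]
475 260 [ 0.315 -0.583  0.118]
314 90 [ 0.862 -0.155  0.03 ]
361 160 [ 0.63  -0.301  0.022]
230 180 [0.565 0.113 0.003]
```

carry_out(
  claw=75,
  series=[
    {"dx":0.95,"dy":-0.5},
    {"dx":0.95,"dy":-0.5},
    {"dx":0.95,"dy":-0.5},
    {"dx":0.95,"dy":-0.5},
    {"dx":0.95,"dy":-0.5},
    {"dx":0.95,"dy":-0.5},
    {"dx":0.95,"dy":-0.5},
    {"dx":0.95,"dy":-0.5},
    {"dx":0.95,"dy":-0.5},
    {"dx":0.95,"dy":-0.5},
  ],
)

```text
invalid input
```

carry_out(
  series=[
    {"dx":0.95,"dy":-0.5},
    {"dx":0.95,"dy":-0.5},
    {"dx":0.95,"dy":-0.5},
    {"dx":0.95,"dy":-0.5},
    {"dx":0.95,"dy":-0.5},
    {"dx":0.95,"dy":-0.5},
    {"dx":0.95,"dy":-0.5},
    {"dx":0.95,"dy":-0.5},
    {"dx":0.7,"dy":-0.2},
    {"dx":0.5,"dy":-0.2},
  ],
)

```text
invalid input
```

```bash
python3 - <<'E'
from h import *
s=arm.observe();p,_=arm.snapshot('wrist');np.savez('w1.npz',p=p,pos=s['ee_pos'],rot=s['tcp_rot']);cv2.imwrite('pics/w1.png',p[:,:,::-1])
E
python3 go.py 0.6415,-0.1928,0.03,15
```

```text
t 0.15 pos [ 0.1681 -0.6273  0.2428] yaw 15.0 tilt 0.11 w 93.2 F 0.0 q7 -0.04
0.6415,-0.1928,0.03,15 units dx,dy,dz [18.99 -9.89  7.11] turn units 0.0
```

View pics/w1.png

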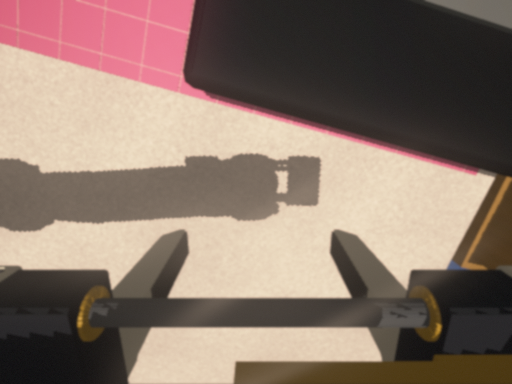

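The wrist view shows the black box at the upper right and the open fingers at (175,250) and (345,250). The arm did not move, so I'll retry with all the fields filled in.

carry_out(
  claw=75,
  series=[
    {"dx":0.95,"dy":-0.5,"dz":0,"turn":0},
    {"dx":0.95,"dy":-0.5,"dz":0,"turn":0},
    {"dx":0.95,"dy":-0.5,"dz":0,"turn":0},
    {"dx":0.95,"dy":-0.5,"dz":0,"turn":0},
    {"dx":0.95,"dy":-0.5,"dz":0,"turn":0},
    {"dx":0.95,"dy":-0.5,"dz":0,"turn":0},
    {"dx":0.95,"dy":-0.5,"dz":0,"turn":0},
    {"dx":0.95,"dy":-0.5,"dz":0,"turn":0},
    {"dx":0.95,"dy":-0.5,"dz":0,"turn":0},
    {"dx":0.95,"dy":-0.5,"dz":0,"turn":0},
  ],
)

```text
clock: 0.98
ee_pos: [0.4055, -0.4078, 0.2435]
tcp_rot: [-3.114, -0.41, 0.001]
ft_force: [-0.1, 0.5, 0.4]
grip_width: 0.806
gripper_force: 0.0
```

carry_out(
  series=[
    {"dx":0.95,"dy":-0.49,"dz":0.4,"turn":0},
    {"dx":0.95,"dy":-0.49,"dz":0.4,"turn":0},
    {"dx":0.95,"dy":-0.49,"dz":0.4,"turn":0},
    {"dx":0.95,"dy":-0.49,"dz":0.4,"turn":0},
    {"dx":0.95,"dy":-0.49,"dz":0.4,"turn":0},
    {"dx":0.95,"dy":-0.49,"dz":0.4,"turn":0},
    {"dx":0.95,"dy":-0.49,"dz":0.4,"turn":0},
    {"dx":0.95,"dy":-0.49,"dz":0.4,"turn":0},
    {"dx":0.95,"dy":-0.49,"dz":0.4,"turn":0},
    {"dx":0.95,"dy":-0.49,"dz":0.4,"turn":0},
  ],
)

```text
clock: 1.82
ee_pos: [0.6427, -0.1921, 0.1227]
tcp_rot: [-3.114, -0.41, 0.001]
ft_force: [0.0, 0.4, 0.6]
grip_width: 0.804
gripper_force: 0.0
```

```bash
python3 - <<'E'
from seg import *
s=arm.observe();p,_=arm.snapshot('wrist');cv2.imwrite('pics/w2.png',p[:,:,::-1])
w=seg(p,'wrist',(8,80,60),(24,255,255),(120,0,400,240),.02,s);print(centroid(w),w.min(0),w.max(0))
E
python3 go.py 0.6415,-0.1928,0.03,15
```

```text
[ 0.6482928  -0.29399893] [ 0.62774702 -0.32447977] [ 0.67185248 -0.26885675]
t 1.87 pos [ 0.6471 -0.1828  0.1198] yaw 15.6 tilt 0.48 w 75.2 F 0.0 q7 -1.07
0.6415,-0.1928,0.03,15 units dx,dy,dz [-0.28  0.29  2.99] turn units 0.11
```

View pics/w2.png

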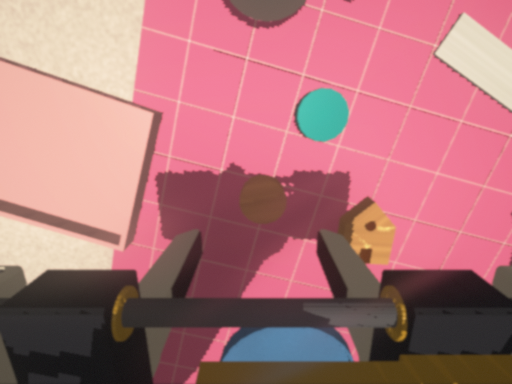

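The wrist view shows disc_1 centred between the fingers at (263,199), the turquoise decoy at (322,115) and house B at (368,235). I go down and grip.

carry_out(
  series=[
    {"dx":0,"dy":0,"dz":0.5,"turn":0},
    {"dx":0,"dy":0,"dz":0.5,"turn":0},
    {"dx":0,"dy":0,"dz":0.5,"turn":0},
    {"dx":0,"dy":0,"dz":0.5,"turn":0},
    {"dx":0,"dy":0,"dz":0.5,"turn":0},
    {"dx":0,"dy":0,"dz":0.3,"turn":0},
    {"dx":0,"dy":0,"dz":0.2,"turn":0},
    {"dx":0,"dy":0,"dz":0.05,"turn":0},
    {"dx":0,"dy":0,"dz":0,"turn":0},
    {"dx":0,"dy":0,"dz":0,"turn":0},
  ],
)

```text
clock: 2.7
ee_pos: [0.6425, -0.1936, 0.0329]
tcp_rot: [3.114, 0.41, 0.002]
ft_force: [-0.3, 0.6, 0.3]
grip_width: 0.807
gripper_force: 0.0
```

```bash
python3 go.py 0.6415,-0.1928,0.03,15
```

```text
t 2.7 pos [ 0.6425 -0.1936  0.0329] yaw 15.0 tilt 0.08 w 75.1 F 0.0 q7 -1.07
0.6415,-0.1928,0.03,15 units dx,dy,dz [-0.03 -0.03  0.1 ] turn units 0.0
```

carry_out(
  claw=30,
  series=[
    {"dx":0,"dy":0,"dz":0.1,"turn":0},
    {"dx":0,"dy":0,"dz":0,"turn":0},
    {"dx":0,"dy":0,"dz":0,"turn":0},
    {"dx":0,"dy":0,"dz":0,"turn":0},
    {"dx":0,"dy":0,"dz":0,"turn":0},
    {"dx":0,"dy":0,"dz":0,"turn":0},
    {"dx":0,"dy":0,"dz":0,"turn":0},
    {"dx":0,"dy":0,"dz":0,"turn":0},
    {"dx":0,"dy":0,"dz":0,"turn":0},
    {"dx":0,"dy":0,"dz":0,"turn":0},
  ],
)

```text
clock: 3.53
ee_pos: [0.6421, -0.1935, 0.0294]
tcp_rot: [3.114, 0.41, 0.001]
ft_force: [-0.3, -0.5, 2.1]
grip_width: 0.468
gripper_force: 30.0
```

```bash
python3 go.py 0.469,-0.268,0.08,15 0.469,-0.268,0.037,15
```

```text
t 3.53 pos [ 0.6421 -0.1935  0.0294] yaw 15.0 tilt 0.03 w 43.6 F 30.0 q7 -1.07
0.469,-0.268,0.08,15 units dx,dy,dz [-6.22  0.9  -1.69] turn units 0.0
0.469,-0.268,0.037,15 units dx,dy,dz [-6.22  0.9  -0.25] turn units 0.0
```

carry_out(
  series=[
    {"dx":0,"dy":0,"dz":-0.6,"turn":0},
    {"dx":0,"dy":0,"dz":-0.7,"turn":0},
    {"dx":-0.5,"dy":0.1,"dz":-0.4,"turn":0},
    {"dx":-0.8,"dy":0.1,"dz":-0.1,"turn":0},
    {"dx":-0.9,"dy":0.1,"dz":0,"turn":0},
    {"dx":-0.9,"dy":0.1,"dz":0,"turn":0},
    {"dx":-0.9,"dy":0.1,"dz":0,"turn":0},
    {"dx":-0.9,"dy":0.1,"dz":0,"turn":0},
    {"dx":-0.7,"dy":0.2,"dz":0,"turn":0},
    {"dx":-0.4,"dy":0.1,"dz":0,"turn":0},
  ],
)

```text
clock: 4.37
ee_pos: [0.4719, -0.2677, 0.0831]
tcp_rot: [3.115, 0.405, -0.004]
ft_force: [0.3, 0.4, -0.6]
grip_width: 0.466
gripper_force: 30.0
```

carry_out(
  series=[
    {"dx":-0.2,"dy":0,"dz":0,"turn":0},
    {"dx":0,"dy":0,"dz":0.2,"turn":0},
    {"dx":0,"dy":0,"dz":0.4,"turn":0},
    {"dx":0,"dy":0,"dz":0.4,"turn":0},
    {"dx":0,"dy":0,"dz":0.3,"turn":0},
    {"dx":0,"dy":0,"dz":0.2,"turn":0},
    {"dx":0,"dy":0,"dz":0.05,"turn":0},
    {"dx":0,"dy":0,"dz":0,"turn":0},
    {"dx":0,"dy":0,"dz":0,"turn":0},
    {"dx":0,"dy":0,"dz":0,"turn":0},
  ],
)

```text
clock: 5.2
ee_pos: [0.4698, -0.2678, 0.0371]
tcp_rot: [3.114, 0.41, 0.002]
ft_force: [-0.4, -0.3, 0.3]
grip_width: 0.468
gripper_force: 30.0
```

```bash
python3 go.py 0.469,-0.268,0.036,15; python3 -c "
from h import *
print(arm.observe()['ft_force'])"
```

```text
t 5.2 pos [ 0.4698 -0.2678  0.0371] yaw 15.0 tilt 0.07 w 43.5 F 30.0 q7 -0.89
0.469,-0.268,0.036,15 units dx,dy,dz [-0.03  0.    0.04] turn units 0.0
[-0.39372259 -0.31449147  0.2840071 ]
```

carry_out(
  claw=72,
  series=[
    {"dx":0,"dy":0,"dz":0.07,"turn":0},
    {"dx":0,"dy":0,"dz":0,"turn":0},
    {"dx":0,"dy":0,"dz":0,"turn":0},
    {"dx":0,"dy":0,"dz":0,"turn":0},
    {"dx":0,"dy":0,"dz":0,"turn":0},
    {"dx":0,"dy":0,"dz":0,"turn":0},
    {"dx":0,"dy":0,"dz":-0.2,"turn":0},
    {"dx":0,"dy":0,"dz":-0.4,"turn":0},
    {"dx":0,"dy":0,"dz":-0.6,"turn":0},
    {"dx":0,"dy":0,"dz":-0.6,"turn":0},
  ],
)

```text
clock: 6.03
ee_pos: [0.4689, -0.2675, 0.0892]
tcp_rot: [-3.114, -0.41, 0.001]
ft_force: [0.7, 0.5, 0.4]
grip_width: 0.775
gripper_force: 0.0
```

carry_out(
  series=[
    {"dx":0.1,"dy":-0.4,"dz":0,"turn":0},
    {"dx":0.2,"dy":-0.8,"dz":0,"turn":0},
    {"dx":0.2,"dy":-1,"dz":0,"turn":0},
    {"dx":0.2,"dy":-1,"dz":0,"turn":0},
    {"dx":0.2,"dy":-1,"dz":0,"turn":0},
    {"dx":0.2,"dy":-0.9,"dz":0,"turn":0},
    {"dx":0.1,"dy":-0.7,"dz":0,"turn":0},
    {"dx":0.1,"dy":-0.4,"dz":0,"turn":0},
    {"dx":0,"dy":0,"dz":0,"turn":0},
    {"dx":0,"dy":0,"dz":0,"turn":0},
  ],
)

```text
clock: 6.87
ee_pos: [0.4586, -0.077, 0.0885]
tcp_rot: [-3.114, -0.413, 0.0]
ft_force: [0.4, -0.5, 0.1]
grip_width: 0.775
gripper_force: 0.0
```

```bash
python3 - <<'E'
from seg import *
s=arm.observe();p,_=arm.snapshot('wrist');cv2.imwrite('pics/w3.png',p[:,:,::-1])
w=seg(p,'wrist',(8,80,60),(24,255,255),(200,120,340,290),.02,s);print(centroid(w),w.min(0),w.max(0))
E
python3 go.py 0.4586,-0.0771,0.03,15
```

```text
[ 0.461877   -0.07729888] [ 0.43893329 -0.09937744] [ 0.48533167 -0.05631466]
t 6.92 pos [ 0.4587 -0.0783  0.0885] yaw 15.0 tilt 0.03 w 71.8 F 0.0 q7 -1.2
0.4586,-0.0771,0.03,15 units dx,dy,dz [ 0.01 -0.04  1.95] turn units -0.0
```

View pics/w3.png

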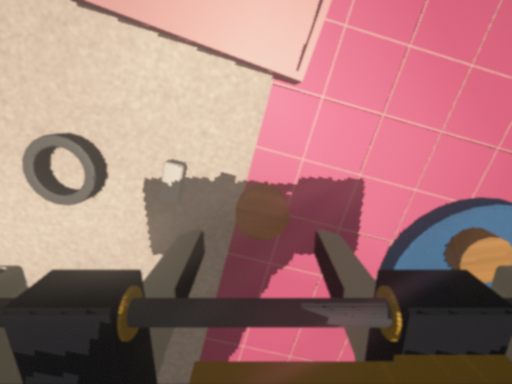

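The wrist view shows disc_2 centred at (262,211), disc_1 lying in the dish at (487,258), and the tape well clear at (63,168).

carry_out(
  series=[
    {"dx":0.05,"dy":0,"dz":0.3,"turn":0},
    {"dx":0,"dy":0,"dz":0.5,"turn":0},
    {"dx":0,"dy":0,"dz":0.5,"turn":0},
    {"dx":0,"dy":0,"dz":0.4,"turn":0},
    {"dx":0,"dy":0,"dz":0.2,"turn":0},
    {"dx":0,"dy":0,"dz":0.1,"turn":0},
    {"dx":0,"dy":0,"dz":0,"turn":0},
    {"dx":0,"dy":0,"dz":0,"turn":0},
    {"dx":0,"dy":0,"dz":0,"turn":0},
    {"dx":0,"dy":0,"dz":0,"turn":0},
  ],
)

```text
clock: 7.75
ee_pos: [0.4607, -0.0776, 0.0292]
tcp_rot: [3.114, 0.41, 0.002]
ft_force: [-0.5, 1.1, -0.4]
grip_width: 0.777
gripper_force: 0.0
```

carry_out(
  claw=30,
  series=[
    {"dx":0,"dy":0,"dz":0,"turn":0},
    {"dx":0,"dy":0,"dz":0,"turn":0},
    {"dx":0,"dy":0,"dz":0,"turn":0},
    {"dx":0,"dy":0,"dz":0,"turn":0},
    {"dx":0,"dy":0,"dz":0,"turn":0},
    {"dx":0,"dy":0,"dz":0,"turn":0},
    {"dx":0,"dy":0,"dz":0,"turn":0},
    {"dx":0,"dy":0,"dz":0,"turn":0},
    {"dx":0,"dy":0,"dz":0,"turn":0},
    {"dx":0,"dy":0,"dz":0,"turn":0},
  ],
)

```text
clock: 8.58
ee_pos: [0.4603, -0.0775, 0.0287]
tcp_rot: [-3.115, -0.41, -0.0]
ft_force: [-0.7, -0.6, 2.6]
grip_width: 0.464
gripper_force: 30.0
```

```bash
python3 go.py 0.411,-0.284,0.085,15
```

```text
t 8.58 pos [ 0.4603 -0.0775  0.0287] yaw 15.0 tilt 0.01 w 43.2 F 30.0 q7 -1.2
0.411,-0.284,0.085,15 units dx,dy,dz [-3.37  6.22 -1.88] turn units 0.0
```

carry_out(
  series=[
    {"dx":0,"dy":0,"dz":-0.6,"turn":0},
    {"dx":0,"dy":0.1,"dz":-0.7,"turn":0},
    {"dx":-0.1,"dy":0.4,"dz":-0.5,"turn":0},
    {"dx":-0.4,"dy":0.9,"dz":-0.1,"turn":0},
    {"dx":-0.5,"dy":0.9,"dz":0,"turn":0},
    {"dx":-0.5,"dy":0.9,"dz":0,"turn":0},
    {"dx":-0.6,"dy":0.9,"dz":0,"turn":0},
    {"dx":-0.6,"dy":0.9,"dz":0,"turn":0},
    {"dx":-0.5,"dy":0.8,"dz":0,"turn":0},
    {"dx":-0.2,"dy":0.4,"dz":0,"turn":0},
  ],
)

```text
clock: 9.42
ee_pos: [0.4072, -0.288, 0.0853]
tcp_rot: [3.114, 0.4, -0.003]
ft_force: [-0.2, -1.3, 0.3]
grip_width: 0.464
gripper_force: 30.0
```

carry_out(
  series=[
    {"dx":0,"dy":0,"dz":0,"turn":0},
    {"dx":0,"dy":0,"dz":0.2,"turn":0},
    {"dx":0,"dy":0,"dz":0.4,"turn":0},
    {"dx":0,"dy":0,"dz":0.4,"turn":0},
    {"dx":0,"dy":0,"dz":0.3,"turn":0},
    {"dx":0,"dy":0,"dz":0.2,"turn":0},
    {"dx":0,"dy":0,"dz":0.1,"turn":0},
    {"dx":0,"dy":0,"dz":0,"turn":0},
    {"dx":0,"dy":0,"dz":0,"turn":0},
    {"dx":0,"dy":0,"dz":0,"turn":0},
  ],
)

```text
clock: 10.25
ee_pos: [0.4102, -0.2836, 0.0379]
tcp_rot: [3.114, 0.41, 0.001]
ft_force: [-0.5, 0.2, -0.6]
grip_width: 0.472
gripper_force: 30.0
```

```bash
python3 go.py 0.411,-0.284,0.035,15
```

```text
t 10.25 pos [ 0.4102 -0.2836  0.0379] yaw 15.0 tilt 0.05 w 43.9 F 30.0 q7 -0.84
0.411,-0.284,0.035,15 units dx,dy,dz [0.02 0.02 0.1 ] turn units 0.0
```

carry_out(
  claw=72,
  series=[
    {"dx":0,"dy":0,"dz":0.09,"turn":0},
    {"dx":0,"dy":0,"dz":0,"turn":0},
    {"dx":0,"dy":0,"dz":0,"turn":0},
    {"dx":0,"dy":0,"dz":0,"turn":0},
    {"dx":0,"dy":0,"dz":0,"turn":0},
    {"dx":0,"dy":0,"dz":0,"turn":0},
    {"dx":0,"dy":0,"dz":-0.3,"turn":0},
    {"dx":0,"dy":0,"dz":-0.6,"turn":0},
    {"dx":0,"dy":0,"dz":-0.8,"turn":0},
    {"dx":0,"dy":0,"dz":-0.8,"turn":0},
  ],
)

```text
clock: 11.08
ee_pos: [0.4095, -0.2833, 0.1109]
tcp_rot: [-3.114, -0.41, 0.001]
ft_force: [0.5, -0.2, 0.4]
grip_width: 0.775
gripper_force: 0.0
```

carry_out(
  claw=80,
  series=[
    {"dx":0.4,"dy":0.1,"dz":-0.2,"turn":0},
    {"dx":0.8,"dy":0.3,"dz":0,"turn":0},
    {"dx":1,"dy":0.4,"dz":0,"turn":0},
    {"dx":1,"dy":0.4,"dz":0,"turn":0},
    {"dx":1,"dy":0.4,"dz":0,"turn":0},
    {"dx":1,"dy":0.4,"dz":0,"turn":0},
    {"dx":0.9,"dy":0.3,"dz":0,"turn":0},
    {"dx":0.6,"dy":0.2,"dz":0,"turn":0},
    {"dx":0.2,"dy":0,"dz":0,"turn":0},
    {"dx":0,"dy":0,"dz":0,"turn":1},
  ],
)

```text
clock: 11.92
ee_pos: [0.6303, -0.3011, 0.1158]
tcp_rot: [-3.128, -0.274, -0.001]
ft_force: [-0.3, -0.5, -0.5]
grip_width: 0.86
gripper_force: 0.0
```

```bash
cat > look.py <<'E'
import sys
from seg import *
s=arm.observe();p,_=arm.snapshot('wrist');cv2.imwrite(f'pics/{sys.argv[1]}.png',p[:,:,::-1])
w=seg(p,'wrist',(8,80,60),(24,255,255),tuple(map(int,sys.argv[2].split(','))),.02,s)
q=cv2.approxPolyDP((w*1000).astype(np.float32)[:,None],4,True)[:,0];print(centroid(w).round(4),q.round(0).tolist(),cv2.minAreaRect((w*1000).astype(np.float32)))
E
python3 look.py w4 200,100,330,290; python3 go.py 0.628,-0.3013,0.03,10
```

```text
[ 0.6354 -0.3018] [[671.0, -293.0], [656.0, -319.0], [614.0, -329.0], [605.0, -285.0], [643.0, -277.0]] ((640.2427368164062, -300.6216125488281), (63.54895782470703, 46.685489654541016), 11.362082481384277)
t 11.97 pos [ 0.6291 -0.3015  0.1158] yaw 9.7 tilt 0.07 w 80.1 F 0.0 q7 -1.01
0.628,-0.3013,0.03,10 units dx,dy,dz [-0.03 -0.01  2.86] turn units -0.06
```

View pics/w4.png

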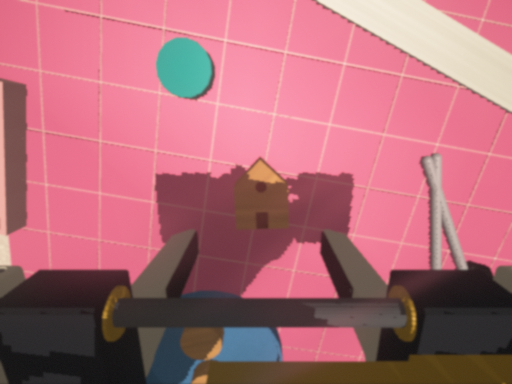

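House B sits square between the fingers at (261,200), and both discs are seen in the dish below. I go down and grip.

carry_out(
  series=[
    {"dx":0.05,"dy":0,"dz":0.3,"turn":-0.2},
    {"dx":0,"dy":0,"dz":0.5,"turn":0},
    {"dx":0,"dy":0,"dz":0.6,"turn":0},
    {"dx":0,"dy":0,"dz":0.5,"turn":0},
    {"dx":0,"dy":0,"dz":0.5,"turn":0},
    {"dx":0,"dy":0,"dz":0.3,"turn":0},
    {"dx":0,"dy":0,"dz":0.15,"turn":0},
    {"dx":0,"dy":0,"dz":0,"turn":0},
    {"dx":0,"dy":0,"dz":0,"turn":0},
    {"dx":0,"dy":0,"dz":0,"turn":0},
  ],
)

```text
clock: 12.8
ee_pos: [0.6313, -0.3025, 0.0315]
tcp_rot: [3.126, 0.302, 0.003]
ft_force: [-0.5, 0.4, 0.3]
grip_width: 0.862
gripper_force: 0.0
```

carry_out(
  claw=35,
  series=[
    {"dx":0,"dy":0,"dz":0,"turn":0},
    {"dx":0,"dy":0,"dz":0,"turn":0},
    {"dx":0,"dy":0,"dz":0,"turn":0},
    {"dx":0,"dy":0,"dz":0,"turn":0},
    {"dx":0,"dy":0,"dz":0,"turn":0},
    {"dx":0,"dy":0,"dz":0,"turn":0},
    {"dx":0,"dy":0,"dz":0,"turn":0},
    {"dx":0,"dy":0,"dz":0,"turn":0},
    {"dx":0,"dy":0,"dz":0,"turn":0},
    {"dx":0,"dy":0,"dz":0,"turn":0},
  ],
)

```text
clock: 13.63
ee_pos: [0.6308, -0.3022, 0.0305]
tcp_rot: [3.127, 0.301, 0.0]
ft_force: [0.0, -0.1, 1.2]
grip_width: 0.518
gripper_force: 30.0
```

```bash
python3 go.py 0.631,-0.046,0.10,86.5
```

```text
t 13.63 pos [ 0.6308 -0.3022  0.0305] yaw 11.0 tilt 0.01 w 48.1 F 30.0 q7 -1.0
0.631,-0.046,0.10,86.5 units dx,dy,dz [ 1.64 -8.38 -2.32] turn units -15.1
```

carry_out(
  series=[
    {"dx":0,"dy":0,"dz":-0.6,"turn":0},
    {"dx":0,"dy":-0.1,"dz":-0.8,"turn":0},
    {"dx":0.1,"dy":-0.5,"dz":-0.7,"turn":0},
    {"dx":0.2,"dy":-1,"dz":-0.2,"turn":0},
    {"dx":0.2,"dy":-1,"dz":0,"turn":0},
    {"dx":0.2,"dy":-1,"dz":0,"turn":0},
    {"dx":0.2,"dy":-1,"dz":0,"turn":0},
    {"dx":0.2,"dy":-1,"dz":0,"turn":0},
    {"dx":0.2,"dy":-1,"dz":0,"turn":0},
    {"dx":0.2,"dy":-1,"dz":0,"turn":0},
  ],
)

```text
clock: 14.47
ee_pos: [0.6311, -0.0682, 0.0993]
tcp_rot: [-3.127, -0.301, 0.0]
ft_force: [0.5, -0.8, -0.2]
grip_width: 0.513
gripper_force: 30.0
```

carry_out(
  series=[
    {"dx":0.1,"dy":-0.6,"dz":0,"turn":0},
    {"dx":0,"dy":-0.2,"dz":0,"turn":-0.5},
    {"dx":0,"dy":0,"dz":0,"turn":-1},
    {"dx":0,"dy":0,"dz":0,"turn":-1},
    {"dx":0,"dy":0,"dz":0,"turn":-1},
    {"dx":0,"dy":0,"dz":0,"turn":-1},
    {"dx":0,"dy":0,"dz":0,"turn":-1},
    {"dx":0,"dy":0,"dz":0,"turn":-1},
    {"dx":0,"dy":0,"dz":0,"turn":-1},
    {"dx":0,"dy":0,"dz":0,"turn":-1},
  ],
)

```text
clock: 15.3
ee_pos: [0.6295, -0.0479, 0.0992]
tcp_rot: [2.802, 1.419, -0.002]
ft_force: [-0.2, 0.3, 0.3]
grip_width: 0.51
gripper_force: 30.0
```

carry_out(
  series=[
    {"dx":0,"dy":0,"dz":0,"turn":-1},
    {"dx":0,"dy":0,"dz":0,"turn":-1},
    {"dx":0,"dy":0,"dz":0,"turn":-1},
    {"dx":0,"dy":0,"dz":0,"turn":-1},
    {"dx":0,"dy":0,"dz":0,"turn":-1},
    {"dx":0,"dy":0,"dz":0,"turn":-1},
    {"dx":0,"dy":0,"dz":0,"turn":-0.6},
    {"dx":0,"dy":0,"dz":0,"turn":0},
    {"dx":0,"dy":0,"dz":0,"turn":0},
    {"dx":0,"dy":0,"dz":0,"turn":0},
  ],
)

```text
clock: 16.13
ee_pos: [0.6296, -0.0467, 0.0992]
tcp_rot: [2.29, 2.15, -0.001]
ft_force: [0.6, -1.2, 0.4]
grip_width: 0.512
gripper_force: 30.0
```

```bash
python3 look.py w5 0,0,500,380; python3 go.py 0.628,-0.046,0.036,86.5
```

```text
[ 0.6745 -0.2191] [[845.0, -244.0], [493.0, -223.0], [507.0, -199.0], [709.0, -203.0], [817.0, -210.0]] ((670.1729736328125, -217.1807403564453), (32.945716857910156, 352.11737060546875), 86.48345947265625)
t 16.18 pos [ 0.6297 -0.0464  0.0993] yaw 86.4 tilt 0.03 w 47.5 F 30.0 q7 -0.33
0.628,-0.046,0.036,86.5 units dx,dy,dz [ 0.01 -0.06  2.11] turn units -0.02
```

View pics/w5.png

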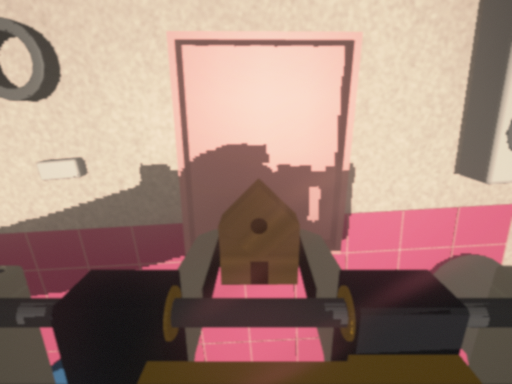

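The house hangs square over the basket at (259,235) and the basket walls run parallel to it. I lower it in.

carry_out(
  series=[
    {"dx":0.1,"dy":0,"dz":0.3,"turn":0},
    {"dx":0,"dy":0,"dz":0.4,"turn":0},
    {"dx":0,"dy":0,"dz":0.4,"turn":0},
    {"dx":0,"dy":0,"dz":0.4,"turn":0},
    {"dx":0,"dy":0,"dz":0.3,"turn":0},
    {"dx":0,"dy":0,"dz":0.15,"turn":0},
    {"dx":0,"dy":0,"dz":0.1,"turn":0},
    {"dx":0,"dy":0,"dz":0.05,"turn":0},
    {"dx":0,"dy":0,"dz":0,"turn":0},
    {"dx":0,"dy":0,"dz":0,"turn":0},
  ],
)

```text
clock: 17.02
ee_pos: [0.6303, -0.0426, 0.0368]
tcp_rot: [2.288, 2.152, 0.001]
ft_force: [0.8, -0.0, 0.2]
grip_width: 0.515
gripper_force: 30.0
```

carry_out(
  claw=70,
  series=[
    {"dx":0,"dy":0,"dz":0.03,"turn":0},
    {"dx":0,"dy":0,"dz":0,"turn":0},
    {"dx":0,"dy":0,"dz":0,"turn":0},
    {"dx":0,"dy":0,"dz":0,"turn":0},
    {"dx":0,"dy":0,"dz":0,"turn":0},
    {"dx":0,"dy":0,"dz":0,"turn":0},
    {"dx":0,"dy":0,"dz":-0.3,"turn":0},
    {"dx":0,"dy":0,"dz":-0.6,"turn":0},
    {"dx":0,"dy":0,"dz":-0.8,"turn":0},
    {"dx":0,"dy":0,"dz":-0.8,"turn":0},
  ],
)

```text
clock: 17.85
ee_pos: [0.6295, -0.0426, 0.1114]
tcp_rot: [-2.287, -2.152, 0.001]
ft_force: [-0.4, 0.2, 0.5]
grip_width: 0.752
gripper_force: 0.0
```

```bash
python3 go.py 0.624,0.2868,0.113,10
```

```text
t 17.85 pos [ 0.6295 -0.0426  0.1114] yaw 86.5 tilt 0.06 w 70.0 F 0.0 q7 -0.33
0.624,0.2868,0.113,10 units dx,dy,dz [10.95 -0.85 -0.05] turn units 15.3
```

carry_out(
  claw=80,
  series=[
    {"dx":0.6,"dy":0,"dz":-0.1,"turn":0},
    {"dx":1,"dy":-0.1,"dz":-0.1,"turn":0},
    {"dx":1,"dy":-0.1,"dz":0,"turn":0},
    {"dx":1,"dy":-0.1,"dz":0,"turn":0},
    {"dx":1,"dy":-0.1,"dz":0,"turn":0},
    {"dx":1,"dy":-0.1,"dz":0,"turn":0},
    {"dx":1,"dy":-0.1,"dz":0,"turn":0},
    {"dx":1,"dy":-0.1,"dz":0,"turn":0},
    {"dx":1,"dy":-0.1,"dz":0,"turn":0},
    {"dx":1,"dy":-0.05,"dz":0,"turn":0},
  ],
)

```text
clock: 18.68
ee_pos: [0.6216, 0.2481, 0.1174]
tcp_rot: [-2.288, -2.153, -0.001]
ft_force: [1.7, 0.7, 0.0]
grip_width: 0.857
gripper_force: 0.0
```

carry_out(
  series=[
    {"dx":0.8,"dy":0,"dz":0,"turn":0},
    {"dx":0.5,"dy":0,"dz":0,"turn":0.5},
    {"dx":0,"dy":0,"dz":0,"turn":1},
    {"dx":0,"dy":0,"dz":0,"turn":1},
    {"dx":0,"dy":0,"dz":0,"turn":1},
    {"dx":0,"dy":0,"dz":0,"turn":1},
    {"dx":0,"dy":0,"dz":0,"turn":1},
    {"dx":0,"dy":0,"dz":0,"turn":1},
    {"dx":0,"dy":0,"dz":0,"turn":1},
    {"dx":0,"dy":0,"dz":0,"turn":1},
  ],
)

```text
clock: 19.52
ee_pos: [0.6243, 0.2856, 0.1173]
tcp_rot: [-2.915, -1.171, -0.001]
ft_force: [-0.1, 0.3, -0.3]
grip_width: 0.858
gripper_force: 0.0
```

carry_out(
  series=[
    {"dx":0,"dy":0,"dz":0,"turn":1},
    {"dx":0,"dy":0,"dz":0,"turn":1},
    {"dx":0,"dy":0,"dz":0,"turn":1},
    {"dx":0,"dy":0,"dz":0,"turn":1},
    {"dx":0,"dy":0,"dz":0,"turn":1},
    {"dx":0,"dy":0,"dz":0,"turn":1},
    {"dx":0,"dy":0,"dz":0,"turn":0.8},
    {"dx":0,"dy":0,"dz":0,"turn":0},
    {"dx":0,"dy":0,"dz":0,"turn":0},
    {"dx":0,"dy":0,"dz":0,"turn":0},
  ],
)

```text
clock: 20.35
ee_pos: [0.6244, 0.2855, 0.1169]
tcp_rot: [-3.129, -0.277, -0.0]
ft_force: [-0.7, 1.2, 1.0]
grip_width: 0.862
gripper_force: 0.0
```

```bash
python3 look.py w6 200,100,330,290; python3 go.py 0.624,0.2868,0.03,10
```

```text
[0.6311 0.2905] [[669.0, 296.0], [648.0, 269.0], [609.0, 263.0], [600.0, 310.0], [640.0, 316.0]] ((636.0264892578125, 291.55633544921875), (65.73956298828125, 48.59496307373047), 9.694610595703125)
t 20.4 pos [0.6244 0.2855 0.1168] yaw 10.1 tilt 0.03 w 79.8 F 0.0 q7 -1.85
0.624,0.2868,0.03,10 units dx,dy,dz [-0.   -0.04  2.89] turn units 0.02
```

View pics/w6.png

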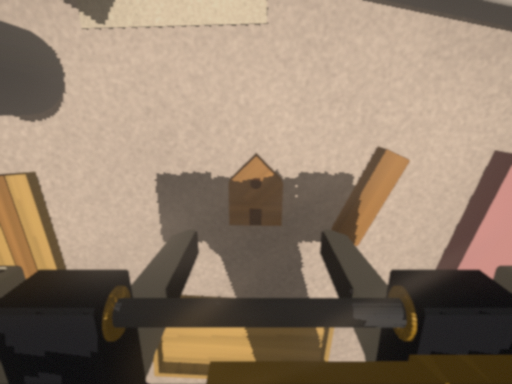

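House A is centred at (256,195), and the bar at (372,195) is clear of the right finger.

carry_out(
  claw=75,
  series=[
    {"dx":0.07,"dy":-0.1,"dz":0.3,"turn":0},
    {"dx":0,"dy":0,"dz":0.5,"turn":0},
    {"dx":0,"dy":0,"dz":0.6,"turn":0},
    {"dx":0,"dy":0,"dz":0.5,"turn":0},
    {"dx":0,"dy":0,"dz":0.5,"turn":0},
    {"dx":0,"dy":0,"dz":0.3,"turn":0},
    {"dx":0,"dy":0,"dz":0.15,"turn":0},
    {"dx":0,"dy":0,"dz":0.02,"turn":0},
    {"dx":0,"dy":0,"dz":0,"turn":0},
    {"dx":0,"dy":0,"dz":0,"turn":0},
  ],
)

```text
clock: 21.23
ee_pos: [0.6267, 0.289, 0.0313]
tcp_rot: [-3.129, -0.274, -0.003]
ft_force: [0.4, 0.4, 1.1]
grip_width: 0.81
gripper_force: 0.0
```

carry_out(
  claw=35,
  series=[
    {"dx":0,"dy":0,"dz":0,"turn":0},
    {"dx":0,"dy":0,"dz":0,"turn":0},
    {"dx":0,"dy":0,"dz":0,"turn":0},
    {"dx":0,"dy":0,"dz":0,"turn":0},
    {"dx":0,"dy":0,"dz":0,"turn":0},
    {"dx":0,"dy":0,"dz":0,"turn":0},
    {"dx":0,"dy":0,"dz":0,"turn":0},
    {"dx":0,"dy":0,"dz":0,"turn":0},
    {"dx":0,"dy":0,"dz":0,"turn":0},
    {"dx":0,"dy":0,"dz":0,"turn":0},
  ],
)

```text
clock: 22.07
ee_pos: [0.626, 0.2888, 0.0307]
tcp_rot: [-3.129, -0.274, -0.0]
ft_force: [-1.5, -1.9, 3.3]
grip_width: 0.513
gripper_force: 30.0
```

```bash
python3 go.py 0.633,0.033,0.10,86.5
```

```text
t 22.07 pos [0.626  0.2888 0.0307] yaw 10.0 tilt 0.02 w 47.7 F 30.0 q7 -1.85
0.633,0.033,0.10,86.5 units dx,dy,dz [-1.25  8.44 -2.31] turn units -15.3
```

carry_out(
  series=[
    {"dx":0,"dy":0,"dz":-0.6,"turn":0},
    {"dx":0,"dy":0.1,"dz":-0.8,"turn":0},
    {"dx":-0.1,"dy":0.5,"dz":-0.7,"turn":0},
    {"dx":-0.15,"dy":1,"dz":-0.2,"turn":0},
    {"dx":-0.15,"dy":1,"dz":0,"turn":0},
    {"dx":-0.15,"dy":1,"dz":0,"turn":0},
    {"dx":-0.15,"dy":1,"dz":0,"turn":0},
    {"dx":-0.15,"dy":1,"dz":0,"turn":0},
    {"dx":-0.15,"dy":1,"dz":0,"turn":0},
    {"dx":-0.15,"dy":1,"dz":0,"turn":0},
  ],
)

```text
clock: 22.9
ee_pos: [0.6312, 0.0566, 0.099]
tcp_rot: [3.13, 0.274, -0.001]
ft_force: [-0.0, 0.1, -0.7]
grip_width: 0.514
gripper_force: 30.0
```

carry_out(
  series=[
    {"dx":-0.1,"dy":0.6,"dz":0,"turn":0},
    {"dx":0,"dy":0.25,"dz":0,"turn":-0.5},
    {"dx":0,"dy":0,"dz":0,"turn":-1},
    {"dx":0,"dy":0,"dz":0,"turn":-1},
    {"dx":0,"dy":0,"dz":0,"turn":-1},
    {"dx":0,"dy":0,"dz":0,"turn":-1},
    {"dx":0,"dy":0,"dz":0,"turn":-1},
    {"dx":0,"dy":0,"dz":0,"turn":-1},
    {"dx":0,"dy":0,"dz":0,"turn":-1},
    {"dx":0,"dy":0,"dz":0,"turn":-1},
  ],
)

```text
clock: 23.73
ee_pos: [0.6328, 0.0322, 0.0989]
tcp_rot: [-2.815, -1.395, 0.001]
ft_force: [-0.5, -0.1, -0.6]
grip_width: 0.513
gripper_force: 30.0
```

carry_out(
  series=[
    {"dx":0,"dy":0,"dz":0,"turn":-1},
    {"dx":0,"dy":0,"dz":0,"turn":-1},
    {"dx":0,"dy":0,"dz":0,"turn":-1},
    {"dx":0,"dy":0,"dz":0,"turn":-1},
    {"dx":0,"dy":0,"dz":0,"turn":-1},
    {"dx":0,"dy":0,"dz":0,"turn":-1},
    {"dx":0,"dy":0,"dz":0,"turn":-0.8},
    {"dx":0,"dy":0,"dz":0,"turn":0},
    {"dx":0,"dy":0,"dz":0,"turn":0},
    {"dx":0,"dy":0,"dz":0,"turn":0},
  ],
)

```text
clock: 24.57
ee_pos: [0.633, 0.0324, 0.0991]
tcp_rot: [-2.29, -2.151, 0.0]
ft_force: [-0.6, -0.2, -0.0]
grip_width: 0.511
gripper_force: 30.0
```

```bash
python3 - <<'E'
from h import *
p,_=arm.snapshot('scene');cv2.imwrite('pics/s7.png',cv2.resize(p[100:320,80:400,::-1],None,fx=2.4,fy=2.4))
E
python3 go.py 0.633,0.033,0.037,86.5
```

```text
t 24.62 pos [0.633  0.0325 0.0992] yaw 86.4 tilt 0.01 w 47.4 F 30.0 q7 -0.47
0.633,0.033,0.037,86.5 units dx,dy,dz [ 0.02 -0.    2.07] turn units -0.01
```

View pics/s7.png

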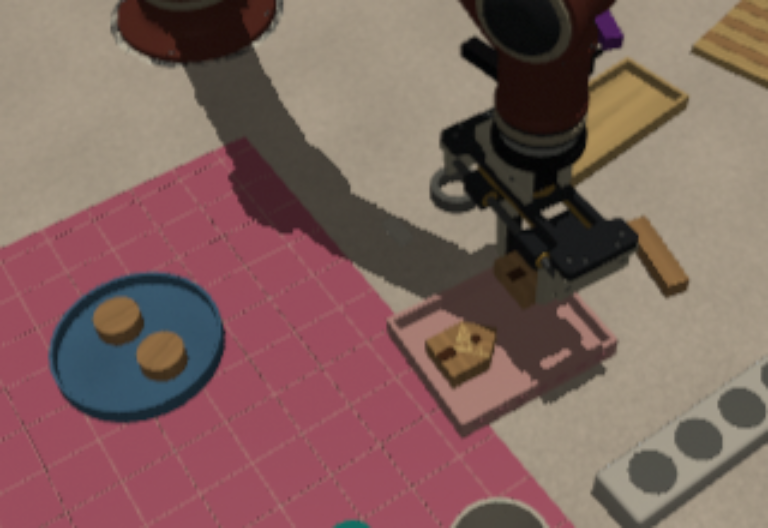

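Both discs lie flat in the dish at (118,320) and (162,355), and the first house lies flat in the basket at (460,350). I lower the second house.

carry_out(
  series=[
    {"dx":0.02,"dy":0,"dz":0.3,"turn":0},
    {"dx":0,"dy":0,"dz":0.4,"turn":0},
    {"dx":0,"dy":0,"dz":0.4,"turn":0},
    {"dx":0,"dy":0,"dz":0.4,"turn":0},
    {"dx":0,"dy":0,"dz":0.3,"turn":0},
    {"dx":0,"dy":0,"dz":0.15,"turn":0},
    {"dx":0,"dy":0,"dz":0.1,"turn":0},
    {"dx":0,"dy":0,"dz":0.05,"turn":0},
    {"dx":0,"dy":0,"dz":0,"turn":0},
    {"dx":0,"dy":0,"dz":0,"turn":0},
  ],
)

```text
clock: 25.45
ee_pos: [0.6335, 0.0332, 0.0368]
tcp_rot: [2.288, 2.152, 0.001]
ft_force: [-0.3, -0.0, -0.3]
grip_width: 0.516
gripper_force: 30.0
```

carry_out(
  claw=70,
  series=[
    {"dx":0,"dy":0,"dz":0.03,"turn":0},
    {"dx":0,"dy":0,"dz":0,"turn":0},
    {"dx":0,"dy":0,"dz":0,"turn":0},
    {"dx":0,"dy":0,"dz":0,"turn":0},
    {"dx":0,"dy":0,"dz":0,"turn":0},
    {"dx":0,"dy":0,"dz":0,"turn":0},
    {"dx":0,"dy":0,"dz":-0.3,"turn":0},
    {"dx":0,"dy":0,"dz":-0.6,"turn":0},
    {"dx":0,"dy":0,"dz":-0.8,"turn":0},
    {"dx":0,"dy":0,"dz":-0.8,"turn":0},
  ],
)

```text
clock: 26.28
ee_pos: [0.6327, 0.0331, 0.1115]
tcp_rot: [-2.287, -2.152, 0.001]
ft_force: [-0.1, 0.0, -0.2]
grip_width: 0.75
gripper_force: 0.0
```

```bash
python3 go.py 0.6455,0.1875,0.117,166
```

```text
t 26.28 pos [0.6327 0.0331 0.1115] yaw 86.5 tilt 0.06 w 69.8 F 0.0 q7 -0.46
0.6455,0.1875,0.117,166 units dx,dy,dz [ 5.16  0.11 -0.18] turn units -15.9
```

carry_out(
  claw=55,
  series=[
    {"dx":0.4,"dy":0,"dz":-0.2,"turn":0},
    {"dx":0.9,"dy":0,"dz":0,"turn":0},
    {"dx":1,"dy":0.1,"dz":0,"turn":0},
    {"dx":1,"dy":0,"dz":0,"turn":0},
    {"dx":1,"dy":0,"dz":0,"turn":0},
    {"dx":0.6,"dy":0,"dz":0,"turn":0},
    {"dx":0.25,"dy":0,"dz":0,"turn":-0.5},
    {"dx":0,"dy":0,"dz":0,"turn":-1},
    {"dx":0,"dy":0,"dz":0,"turn":-1},
    {"dx":0,"dy":0,"dz":0,"turn":-1},
  ],
)

```text
clock: 27.12
ee_pos: [0.6449, 0.1886, 0.1162]
tcp_rot: [-1.926, -2.481, 0.0]
ft_force: [0.5, -0.0, -0.3]
grip_width: 0.59
gripper_force: 0.0
```

carry_out(
  series=[
    {"dx":0,"dy":0,"dz":0,"turn":-1},
    {"dx":0,"dy":0,"dz":0,"turn":-1},
    {"dx":0,"dy":0,"dz":0,"turn":-1},
    {"dx":0,"dy":0,"dz":0,"turn":-1},
    {"dx":0,"dy":0,"dz":0,"turn":-1},
    {"dx":0,"dy":0,"dz":0,"turn":-1},
    {"dx":0,"dy":0,"dz":0,"turn":-1},
    {"dx":0,"dy":0,"dz":0,"turn":-1},
    {"dx":0,"dy":0,"dz":0,"turn":-1},
    {"dx":0,"dy":0,"dz":0,"turn":-1},
  ],
)

```text
clock: 27.95
ee_pos: [0.6451, 0.188, 0.1163]
tcp_rot: [-0.699, -3.062, -0.0]
ft_force: [-0.2, 0.4, -0.2]
grip_width: 0.593
gripper_force: 0.0
```

carry_out(
  series=[
    {"dx":0,"dy":0,"dz":0,"turn":-1},
    {"dx":0,"dy":0,"dz":0,"turn":-1},
    {"dx":0,"dy":0,"dz":0,"turn":-0.4},
    {"dx":0,"dy":0,"dz":0,"turn":0},
    {"dx":0,"dy":0,"dz":0,"turn":0},
    {"dx":0,"dy":0,"dz":0,"turn":0},
    {"dx":0,"dy":0,"dz":0,"turn":0},
    {"dx":0,"dy":0,"dz":0,"turn":0},
    {"dx":0,"dy":0,"dz":0,"turn":0},
    {"dx":0,"dy":0,"dz":0,"turn":0},
  ],
)

```text
clock: 28.78
ee_pos: [0.6455, 0.1871, 0.1165]
tcp_rot: [0.383, 3.118, -0.0]
ft_force: [-0.3, 0.5, 0.2]
grip_width: 0.594
gripper_force: 0.0
```

```bash
python3 look.py w8 210,100,320,290; python3 go.py 0.6455,0.1875,0.03,166
```

```text
[0.6444 0.1886] [[602.0, 209.0], [690.0, 190.0], [687.0, 167.0], [600.0, 188.0]] ((644.3114013671875, 188.6054229736328), (24.255613327026367, 92.31742095947266), 75.99022674560547)
t 28.83 pos [0.6455 0.1872 0.1165] yaw 166.0 tilt 0.0 w 54.8 F 0.0 q7 0.5
0.6455,0.1875,0.03,166 units dx,dy,dz [0.   0.01 2.88] turn units -0.0
```

View pics/w8.png

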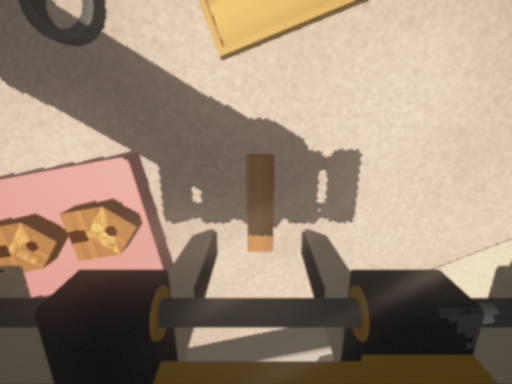

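The bar is aligned between the fingers at (260,203), and both houses lie flat in the basket at (27,243) and (98,228). I grip the bar.

carry_out(
  series=[
    {"dx":0,"dy":0,"dz":0.3,"turn":0},
    {"dx":0,"dy":0,"dz":0.5,"turn":0},
    {"dx":0,"dy":0,"dz":0.6,"turn":0},
    {"dx":0,"dy":0,"dz":0.5,"turn":0},
    {"dx":0,"dy":0,"dz":0.5,"turn":0},
    {"dx":0,"dy":0,"dz":0.3,"turn":0},
    {"dx":0,"dy":0,"dz":0.15,"turn":0},
    {"dx":0,"dy":0,"dz":0.02,"turn":0},
    {"dx":0,"dy":0,"dz":0,"turn":0},
    {"dx":0,"dy":0,"dz":0,"turn":0},
  ],
)

```text
clock: 29.67
ee_pos: [0.6461, 0.1876, 0.0313]
tcp_rot: [0.383, 3.117, 0.002]
ft_force: [1.1, 0.5, -0.1]
grip_width: 0.592
gripper_force: 0.0
```

carry_out(
  claw=12,
  series=[
    {"dx":0,"dy":0,"dz":0,"turn":0},
    {"dx":0,"dy":0,"dz":0,"turn":0},
    {"dx":0,"dy":0,"dz":0,"turn":0},
    {"dx":0,"dy":0,"dz":0,"turn":0},
    {"dx":0,"dy":0,"dz":0,"turn":0},
    {"dx":0,"dy":0,"dz":0,"turn":0},
    {"dx":0,"dy":0,"dz":0,"turn":0},
    {"dx":0,"dy":0,"dz":0,"turn":0},
    {"dx":0,"dy":0,"dz":0,"turn":0},
    {"dx":0,"dy":0,"dz":0,"turn":0},
  ],
)

```text
clock: 30.5
ee_pos: [0.6456, 0.1872, 0.0306]
tcp_rot: [0.383, 3.118, 0.0]
ft_force: [-0.2, -0.0, 1.4]
grip_width: 0.256
gripper_force: 30.0
```

```bash
python3 go.py 0.461,0.276,0.10,96.2
```

```text
t 30.5 pos [0.6456 0.1872 0.0306] yaw 166.0 tilt 0.02 w 23.8 F 30.0 q7 0.44
0.461,0.276,0.10,96.2 units dx,dy,dz [ 6.69  1.38 -2.31] turn units 13.96
```

carry_out(
  series=[
    {"dx":0,"dy":0,"dz":-0.6,"turn":0},
    {"dx":0.1,"dy":0,"dz":-0.8,"turn":0},
    {"dx":0.5,"dy":0.1,"dz":-0.7,"turn":0},
    {"dx":0.9,"dy":0.2,"dz":-0.2,"turn":0},
    {"dx":0.9,"dy":0.2,"dz":0,"turn":0},
    {"dx":0.9,"dy":0.2,"dz":0,"turn":0},
    {"dx":0.9,"dy":0.2,"dz":0,"turn":0},
    {"dx":0.9,"dy":0.2,"dz":0,"turn":0},
    {"dx":0.9,"dy":0.2,"dz":0,"turn":0},
    {"dx":0.5,"dy":0.1,"dz":0,"turn":0},
  ],
)

```text
clock: 31.33
ee_pos: [0.4629, 0.2768, 0.0996]
tcp_rot: [-0.376, -3.117, -0.001]
ft_force: [0.5, 0.2, 0.2]
grip_width: 0.257
gripper_force: 30.0
```

carry_out(
  series=[
    {"dx":0.2,"dy":0,"dz":0,"turn":0.5},
    {"dx":0,"dy":0,"dz":0,"turn":1},
    {"dx":0,"dy":0,"dz":0,"turn":1},
    {"dx":0,"dy":0,"dz":0,"turn":1},
    {"dx":0,"dy":0,"dz":0,"turn":1},
    {"dx":0,"dy":0,"dz":0,"turn":1},
    {"dx":0,"dy":0,"dz":0,"turn":1},
    {"dx":0,"dy":0,"dz":0,"turn":1},
    {"dx":0,"dy":0,"dz":0,"turn":1},
    {"dx":0,"dy":0,"dz":0,"turn":1},
  ],
)

```text
clock: 32.17
ee_pos: [0.4604, 0.2764, 0.0993]
tcp_rot: [-1.612, -2.696, 0.0]
ft_force: [0.2, -0.5, -0.6]
grip_width: 0.255
gripper_force: 30.0
```

carry_out(
  series=[
    {"dx":0,"dy":0,"dz":0,"turn":1},
    {"dx":0,"dy":0,"dz":0,"turn":1},
    {"dx":0,"dy":0,"dz":0,"turn":1},
    {"dx":0,"dy":0,"dz":0,"turn":1},
    {"dx":0,"dy":0,"dz":0,"turn":0.5},
    {"dx":0,"dy":0,"dz":0,"turn":0},
    {"dx":0,"dy":0,"dz":0,"turn":0},
    {"dx":0,"dy":0,"dz":0,"turn":0},
    {"dx":0,"dy":0,"dz":0,"turn":0},
    {"dx":0,"dy":0,"dz":0,"turn":0},
  ],
)

```text
clock: 33.0
ee_pos: [0.4606, 0.2764, 0.0993]
tcp_rot: [-2.102, -2.335, 0.0]
ft_force: [-0.7, 0.6, -0.2]
grip_width: 0.252
gripper_force: 30.0
```

```bash
python3 look.py w9 210,100,320,290 >/dev/null; python3 go.py 0.461,0.276,0.037,96.2
```

```text
t 33.05 pos [0.4606 0.2764 0.0994] yaw 96.0 tilt 0.01 w 23.7 F 30.0 q7 -0.85
0.461,0.276,0.037,96.2 units dx,dy,dz [-0.02  0.01  2.08] turn units -0.04
```

View pics/w9.png

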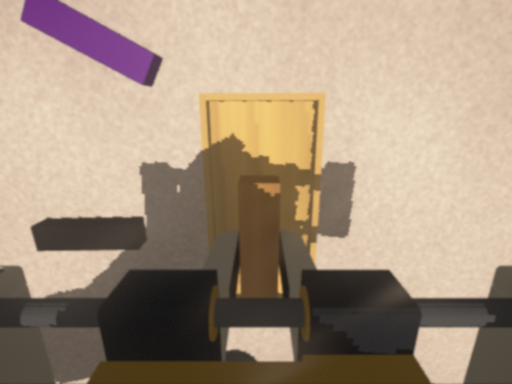

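The bar at (259,235) runs parallel to the tray walls and is centred between them. I lower it and open only to 36 mm to stay clear of the walls.

carry_out(
  series=[
    {"dx":0,"dy":0,"dz":0.3,"turn":0},
    {"dx":0,"dy":0,"dz":0.4,"turn":0},
    {"dx":0,"dy":0,"dz":0.4,"turn":0},
    {"dx":0,"dy":0,"dz":0.4,"turn":0},
    {"dx":0,"dy":0,"dz":0.3,"turn":0},
    {"dx":0,"dy":0,"dz":0.15,"turn":0},
    {"dx":0,"dy":0,"dz":0.1,"turn":0},
    {"dx":0,"dy":0,"dz":0.05,"turn":0},
    {"dx":0,"dy":0,"dz":0,"turn":0},
    {"dx":0,"dy":0,"dz":0,"turn":0},
  ],
)

```text
clock: 33.88
ee_pos: [0.4609, 0.2767, 0.0368]
tcp_rot: [2.102, 2.335, 0.002]
ft_force: [-0.2, 0.6, -0.1]
grip_width: 0.253
gripper_force: 30.0
```

carry_out(
  claw=36,
  series=[
    {"dx":0,"dy":0,"dz":0.03,"turn":0},
    {"dx":0,"dy":0,"dz":0,"turn":0},
    {"dx":0,"dy":0,"dz":0,"turn":0},
    {"dx":0,"dy":0,"dz":0,"turn":0},
    {"dx":0,"dy":0,"dz":0,"turn":0},
    {"dx":0,"dy":0,"dz":0,"turn":0},
    {"dx":0,"dy":0,"dz":-0.3,"turn":0},
    {"dx":0,"dy":0,"dz":-0.6,"turn":0},
    {"dx":0,"dy":0,"dz":-0.8,"turn":0},
    {"dx":0,"dy":0,"dz":-0.8,"turn":0},
  ],
)

```text
clock: 34.72
ee_pos: [0.4602, 0.2763, 0.1115]
tcp_rot: [-2.101, -2.335, 0.002]
ft_force: [1.2, -0.1, -0.1]
grip_width: 0.386
gripper_force: 0.0
```

carry_out(
  series=[
    {"dx":0,"dy":0,"dz":-0.8,"turn":0},
    {"dx":0,"dy":0,"dz":-0.8,"turn":0},
    {"dx":0,"dy":0,"dz":-0.8,"turn":0},
    {"dx":0,"dy":0,"dz":-0.6,"turn":0},
    {"dx":0,"dy":0,"dz":-0.3,"turn":0},
    {"dx":0,"dy":0,"dz":0,"turn":0},
    {"dx":0,"dy":0,"dz":0,"turn":0},
    {"dx":0,"dy":0,"dz":0,"turn":0},
    {"dx":0,"dy":0,"dz":0,"turn":0},
    {"dx":0,"dy":0,"dz":0,"turn":0},
  ],
)

```text
clock: 35.55
ee_pos: [0.4601, 0.2761, 0.2083]
tcp_rot: [-2.101, -2.334, 0.004]
ft_force: [0.7, -0.8, -0.6]
grip_width: 0.387
gripper_force: 0.0
```

```bash
python3 - <<'E'
from h import *
p,_=arm.snapshot('scene');cv2.imwrite('pics/s10.png',cv2.resize(p[100:320,80:400,::-1],None,fx=2.4,fy=2.4))
E
python3 go.py
```

```text
t 35.6 pos [0.4602 0.2762 0.2085] yaw 96.0 tilt 0.12 w 36.1 F 0.0 q7 -0.76
```

View pics/s10.png

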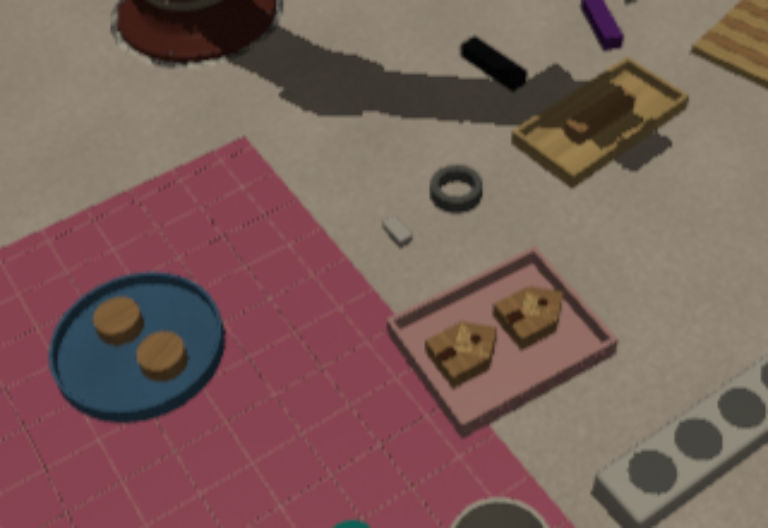

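All five blanks lie flat in their containers: discs at (118,320) and (162,355), houses at (460,350) and (528,315), bar at (600,112). The tape is in its place at (456,188).

```bash
python3 -c "
from bench import arm
print(arm.sign_off())"
```

```text
the job is handed in; nothing more can be done
None
```

I handed the job in at about 36 s of the 106 s: both houses are in the basket, both discs in the dish and the bar in the tray, all flat in the last camera picture with the tape untouched, though sign-off gave no verdict.

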